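Release the sprung fence of the washer-top rack

ROBOT

A 6-joint arm with a two-finger parallel gripper is mounted at the origin on a cart in front of the work surface, level with it; the furniture and walls round the work are solid. World frame = base frame: x ahead of the robot, y to its left, z up, the work surface at z = 0. Lengths are in m, angles in degrees, forces in N, time in s.
With the tool pointing down it reaches from about 0.275 to 0.85 m from the base axis. Payload 5.2 kg.
Tool frame: the origin (TCP) lies on the front face of the gripper's body, between the roots of the fingers; the fingertips stand 73 mm ahead of it and the grasp point (between the pads) lies 54 mm ahead of it; z points along the fingers, y is the line along which they close (so a half turn about z gives the same grasp; the last joint's range is limited). The gripper opens to 85 mm and grips with 20 to 120 N. Pads are 22 mm wide; open, the fingers measure 114 mm over their backs; the gripper's body (76 mm by 85 mm) begins 54 mm behind the grasp point. The pads swing forward as they close: fully open they stand 13 mm farther back than shut.
Start: joints at [-86.047, 14.817, 87.949, -0, 77.235, -11.62], TCP at [0.148, -0.53, 0.304] pointing down, gripper open.
Joint ranges: [-179.93, 179.93], [-52.35, 119.4], [10.71, 147.94], [-69.91, 249.91], [12.55, 155.21], [-178.61, 178.61]. Speed limits (degrees/s): [147.25, 147.25, 180, 180, 180, 180].

INTERFACE

Orientations are given as a 3x3 rotation matrix whose columns are the frame's x, y, z axes.
In Python, from bench import arm gives the robot as it stands.
- The arm moves only by the tool apply_moves, never from a script. Its argument "rows" is a list of rows, each a list of 7 numbers: the closure, from -1 (fully open) to 1 (shut), then the shift along the world's x, y, z in mm, then the turn, a rotation vector about the world's x, y, z in degrees. A call has 1 to 20 rows; each row shifts and turns the commanded pose from where the row before left it; what a row does not reach is not made up. A row lasts 1/10 s, in which the tool goes at most 50 mm and 8.59 degrees, less where a joint would pass 70% of its speed; a pose out of reach is approached as far as the arm can. A call is refused whole if a number of a shift passes 50 or a number of a turn 8.59, either way. A call with a gripper value outside its range is refused whole. The fingers move at their own pace and stop on an object; "squeeze" is the grip in N (left out, the last holds). Time passes only in rows, so rows that do not move let the fingers close. It gives the time, the measured TCP pose, the force, the opening and the grip force at its end, in the units of the state.
- arm.state(): the state, without advancing time (a new reading comes with each control period).
- arm.capture(name): name is "scene" or "top"; returns a dict with "image" (384x512x3 uint8, red, green, blue), "depth" (384x512 float32, m along the optical axis (not along the pixel's ray), 0 where there is no reading), "mtx" (3x3 intrinsics, pixels), "rvec" (rotation vector, rad) and "tvec" (3), from world to camera coordinates, as OpenCV has them. Camera axes: x right, y down, z forward; pixel columns grow to the right and rows downward; lengths in m; the calibration is good to about 2 mm. A picture is of the moment at which its call begins.
- arm.finish_job(): hands the job in; it is judged then, once.
Trained networks look in the newest picture that a camera, given by its name, has taken for a name from the list of things; names that differ only in an ending like _2 or _b are one class to them, and where a whole thing is asked for, a point or a joint stands for the part that bears it (a point fixed in the world has none). Each returns a list of dicts, best first, with "score" (0 to 1); they miss things now and then, are a little off and sometimes report something else, mostly with a low value. They report only what shows in the picture. A call takes as long as a camera call. They do not tell look-alikes from the thing itself.
- arm.find_in(camera, thing): "bbox" ([left, top, right, bottom] in pixels, round what is visible of it).
- arm.masks_of(camera, thing): "region" (384x512 bool, what is visible of it) and "bbox" ([left, top, right, bottom] in pixels, round what is visible of it).
The state is a dict: "time_s": time; "q": joint angles; "qvel": joint speeds; "tau": joint torques, N m; "eef_pos": TCP position; "orientation": TCP orientation; "ft_force": force on the tool from outside, world axes, zero at the start; "moment": the same for the moment, N m; "width": opening from 0.0 (shut) to 1.0 (fully open); "finger_force": force on a finger pad.
Only numpy, scipy, OpenCV 4.12 (cv2) and the standard library are available. Lean on these libraries where they do the work, as an engineer would, in place of code of your own. Each camera call takes 0.05 s, during which the arm holds its last target. There are 200 camera calls.

TASK

The sewing tin stands loose in the metal rack and rattles when the washer spins. The rack's sprung fence is clamped back by its knob: loosen the knob (left-hand thread, so clockwise seen from above) while keeping hold of it, ease the fence gently forward by the knob until its pad rests on the tin and the spring's load is on the tin, square against the end stop, and only then let go, leaving the knob loose. Do not let the fence fly forward or squeeze the tin hard, and leave the other things where they stand.

Things in the scene. Friction and masses are not known exactly. Their poses are not given: they have to be found in the camera images.
- rack: low aluminium channel tray fixed on the worktop, 288 mm long (its x, from -135 to +153 mm), 170 mm wide (y), floor 6 mm thick, side lips 20 mm high. Origin: on its underside. At the +x end an adjustable end stop: upright plate with a rubber face looking to -x, on two screws; it is set differently each time, its face anywhere from x = +109 to +127 mm (not measured: go by feel).
- fence: grey sliding fence in the rack; slides only along the rack's x (60 mm of travel, +x towards the end stop). A hidden spring pulls it towards the end stop with about 8 to 10 N (1 N of drag); until loosened the knob clamps it at the rear end. Origin: on the tray floor under the knob axis. Upright plate 146 mm wide, top 36.5 mm above the tray floor; block under the knob 20 mm high, boss to 30 mm.
- pad_face (a point): middle of the face of the fence's sprung rubber pad (120 mm wide, 28 mm high), which faces the end stop and the tin; 58 mm ahead (+x) of the fence's origin when not pressed. The pad gives about 1 mm per 8 N, 4 mm at most.
- knob (a joint): turn of the clamp knob, rad, growing clockwise from above; clockwise loosens it (left-hand thread). Found tight at -0.95 to -0.6; between about -0.3 and 0 the clamp lets go and the spring's pull comes onto the hand; above 0.1 the fence is free; it stops at +0.9 (and at -1.7 the tight way). About 0.15 to 0.3 N m to turn. The knob keeps its height.
- knob_grip (a point): middle of the knob's black bar grip, 72 mm above the worktop. The bar is 16 mm thick (point x), 58 mm long (point y) and 24 mm high; z up, on the knob axis. It turns with the knob and travels with the fence; grip it across its thickness. (On the way: a wall tap hangs over the sink at about y = -0.07, x 0.5 to 0.72, up to 0.25 high.)
- tin: green pressed-metal sewing tin with a closed lid, 93 mm (its x) by 133 mm (y) by 55 mm high, about 0.2 kg, loose on the tray floor between fence and end stop, slightly askew. Origin: centre of its underside. The walls that the pad and the end stop meet lie at x = -42 mm and x = +43 mm; the lid overhangs them higher up.
- candle: glass candle jar, 76 mm across, 90 mm high, beside the rack; origin at the underside. Leave alone.
- pump: brown soap pump bottle, 185 mm high, beside the rack; origin at the underside. Leave alone.
- spool: white thread spool, 31 mm across, 43 mm high, beside the rack; origin at the underside. Leave alone.
There are look-alikes about, which are no part of the job. Leave any red look-alike of the tin alone.

How it is judged:
By the outcome, as a careful person would: the job done as asked, in the order asked, and still so for the second after the job is handed in, with the robot touching nothing.
It also fails if it takes over 58 s, if anything falls off the work surface, if the arm or the gripper's body presses on something with over 40 N, if the wrist force passes 120 N, or if a joint passes its speed limit or range.

## Working session

There is one attempt and no reset: what is moved stays moved. The work goes in short steps, Python scripts to look and compute and a tool call to move; the robot and the scene stay as the last step left them, time stands still between calls to the robot, and variables do not carry over. Pictures are saved under pics/ and viewed, at most 10 in all, crops included, and the job is handed in when it is done.

Besides the shell and the picture viewer there is one more tool, called after "Call:" by a JSON object that holds its "op" and its "data". apply_moves: Moves the arm, as the interface text tells. Its arguments: {"type":"object","properties":{"rows":{"type":"array","items":{"type":"array","items":{"type":"number"}}},"squeeze":{"type":"number"}},"required":["rows"]}

```bash
mkdir -p pics; cat > h.py <<'E'
import numpy as np, cv2
from bench import arm
def cloud(c):
    d=c["depth"]; K=c["mtx"]; R=cv2.Rodrigues(np.array(c["rvec"],float))[0]; t=np.array(c["tvec"],float).ravel()
    v,u=np.indices(d.shape); P=np.stack([(u-K[0,2])/K[0,0]*d,(v-K[1,2])/K[1,1]*d,d],-1)
    W=(P-t)@R; W[d<=0]=np.nan
    return W
def save(c,n,box=None,s=1):
    im=c["image"][:,:,::-1]
    if box: l,t,r,b=box; im=im[t:b,l:r]
    cv2.imwrite("pics/"+n,cv2.resize(im,None,fx=s,fy=s,interpolation=cv2.INTER_CUBIC))
E
python3 - <<'E'
from h import *
cs={n:arm.capture(n) for n in("scene","top")}
cv2.imwrite("pics/a.png",cv2.resize(np.vstack([cs["scene"]["image"],cs["top"]["image"]])[:,:,::-1],None,fx=.78,fy=.78))
for n in cs:
    W=cloud(cs[n])
    for th in("knob_grip","fence","tin","rack","candle","pump","spool"):
        for m in arm.masks_of(n,th)[:3]:
            p=W[m["region"]]; p=p[~np.isnan(p[:,0])]
            if len(p): print(n,th,round(m["score"],2),[int(x) for x in m["bbox"]],np.round(np.median(p,0),3),np.round(np.percentile(p,2,0),3),np.round(np.percentile(p,98,0),3))
E
```

```text
scene knob_grip 0.71 [221, 165, 241, 184] [ 0.454 -0.339  0.074] [ 0.438 -0.358  0.019] [ 0.479 -0.258  0.085]
scene fence 0.97 [215, 163, 259, 203] [ 0.462 -0.345  0.028] [ 0.415 -0.383  0.012] [ 0.512 -0.297  0.084]
scene tin 0.87 [219, 240, 297, 304] [ 0.35  -0.695  0.054] [ 0.296 -0.714  0.004] [ 0.42  -0.63   0.058]
scene tin 0.75 [199, 160, 325, 212] [ 0.454 -0.345  0.019] [ 0.389 -0.441  0.003] [ 0.659 -0.244  0.084]
scene tin 0.6 [256, 155, 295, 197] [ 0.57  -0.368  0.061] [ 0.535 -0.425  0.019] [ 0.626 -0.301  0.064]
scene rack 0.56 [199, 162, 322, 212] [ 0.453 -0.345  0.019] [ 0.389 -0.424  0.004] [ 0.656 -0.246  0.083]
scene candle 0.86 [256, 184, 287, 232] [ 0.47  -0.524  0.061] [ 0.44  -0.538  0.008] [ 0.512 -0.464  0.09 ]
scene pump 0.56 [292, 142, 321, 218] [ 0.564 -0.518  0.086] [ 0.544 -0.533  0.007] [ 0.598 -0.487  0.183]
scene spool 0.79 [225, 205, 235, 225] [ 0.392 -0.465  0.027] [ 0.382 -0.472  0.   ] [ 0.424 -0.427  0.045]
scene spool 0.6 [222, 164, 239, 180] [ 0.455 -0.34   0.075] [ 0.439 -0.358  0.043] [ 0.474 -0.316  0.085]
top knob_grip 0.6 [186, 191, 209, 208] [ 0.457 -0.336  0.081] [ 0.44  -0.356  0.071] [ 0.475 -0.313  0.085]
top fence 0.84 [176, 176, 227, 218] [ 0.473 -0.337  0.027] [ 0.418 -0.392  0.016] [ 0.516 -0.286  0.083]
top tin 0.79 [179, 128, 240, 172] [ 0.579 -0.358  0.059] [ 0.534 -0.421  0.011] [ 0.628 -0.293  0.062]
top tin 0.63 [314, 210, 358, 269] [ 0.359 -0.664  0.053] [ 0.297 -0.709  0.012] [ 0.423 -0.624  0.056]
top rack 0.55 [162, 108, 249, 230] [ 0.493 -0.343  0.007] [ 0.394 -0.436  0.001] [ 0.678 -0.251  0.08 ]
top candle 0.66 [247, 175, 285, 206] [ 0.479 -0.498  0.058] [ 0.44  -0.533  0.023] [ 0.512 -0.464  0.09 ]
top pump 0.77 [253, 133, 280, 166] [ 0.561 -0.495  0.119] [ 0.542 -0.525  0.021] [ 0.592 -0.467  0.183]
top spool 0.6 [242, 221, 253, 231] [ 0.394 -0.453  0.041] [ 0.381 -0.467  0.036] [ 0.408 -0.441  0.044]
```

View pics/a.png

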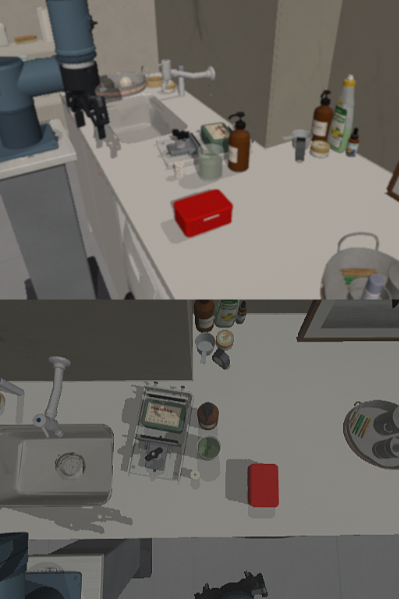

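The stacked view shows the red look-alike tin at top px (336,240) and the green tin in the rack at top px (210,150). The knob on the fence is at about (197,200), with the spool mistaken for it once in the scene view. I choose the green tin and the knob at (197,200), and will check both in a crop and get the angles.

```bash
python3 - <<'E'
from h import *
c=arm.capture("top"); W=cloud(c); save(c,"b.png",(150,95,290,240),4)
def rect(p,n):
    r=cv2.minAreaRect((p[:,:2]*1000).astype(np.float32)); print(n,len(p),np.round(r[0]),np.round(r[1]),round(r[2],1))
    q=p[:,:2]-p[:,:2].mean(0); u,s,vt=np.linalg.svd(q,full_matrices=False); print("  pca deg",np.degrees(np.arctan2(vt[0,1],vt[0,0])).round(1),s[:2]/len(p)**.5)
def sel(x0,x1,y0,y1,z0,z1):
    w=W.reshape(-1,3); m=(w[:,0]>x0)&(w[:,0]<x1)&(w[:,1]>y0)&(w[:,1]<y1)&(w[:,2]>z0)&(w[:,2]<z1); return w[m]
rect(sel(.42,.5,-.4,-.28,.074,.095),"knob")
rect(sel(.5,.66,-.45,-.26,.052,.07),"tin")
rect(sel(.36,.70,-.455,-.23,.003,.06),"rack")
rect(sel(.47,.525,-.44,-.25,.036,.06),"fence plate")
rect(sel(.64,.70,-.44,-.25,.03,.08),"stop")
print(arm.state()["orientation"])
E
```

```text
knob 177 [ 457. -332.] [22. 56.] 24.9
  pca deg 124.6 [0.01548793 0.00501402]
tin 1884 [ 582. -357.] [133.  90.] 78.6
  pca deg -100.6 [0.03777283 0.02522516]
rack 6370 [ 539. -343.] [221. 321.] 90.0
  pca deg 170.8 [0.08536599 0.05157521]
fence plate 222 [ 506. -340.] [144.  16.] 80.4
  pca deg 80.0 [0.03994779 0.00460118]
stop 411 [ 669. -367.] [148.  48.] 81.0
  pca deg 81.2 [0.03990343 0.01143656]
[[ 9.63291972e-01  2.68455910e-01  1.74780778e-05]
 [ 2.68455911e-01 -9.63291972e-01 -4.02976345e-05]
 [ 6.01835387e-06  4.35104811e-05 -9.99999999e-01]]
```

View pics/b.png

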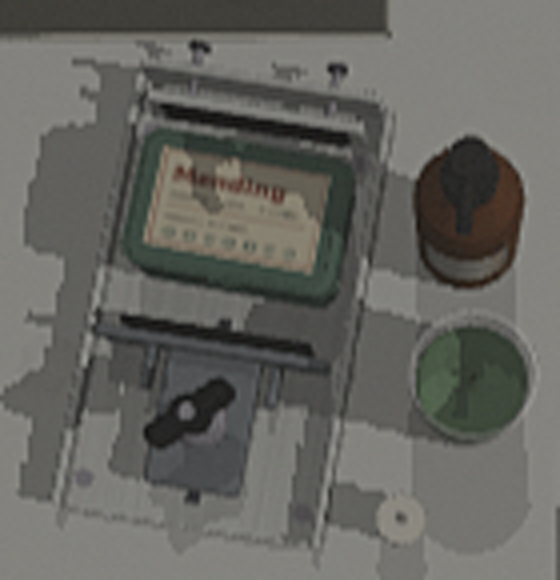

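The crop confirms the choice: black bar knob at crop px (190,412), green "Mending" tin at (240,215), fence behind it. Rack x runs at about -9.3° yaw. The bar lies at 124.6°, so the knob is at about -0.76 rad. I'll move above the knob with the closing line at yaw 34.6°.

Call:
{"op": "apply_moves", "data": {"rows": [[-1, 24, 15, 0, 0, 0, 8.4], [-1, 24, 15, 0, 0, 0, 8.4], [-1, 24, 15, 0, 0, 0, 8.4], [-1, 24, 15, 0, 0, 0, 8.4], [-1, 24, 15, 0, 0, 0, 8.4], [-1, 24, 15, 0, 0, 0, 8.4], [-1, 24, 15, 0, 0, 0, 8.4], [-1, 24, 15, 0, 0, 0, 8.4], [-1, 24, 15, 0, 0, 0, 8.4], [-1, 24, 15, 0, 0, 0, 8.4], [-1, 24, 15, 0, 0, 0, 8.4], [-1, 24, 15, 0, 0, 0, 8.4], [-1, 21, 16, 0, 0, 0, 8.2], [-1, 0, 0, -30, 0, 0, 0], [-1, 0, 0, -30, 0, 0, 0], [-1, 0, 0, -20, 0, 0, 0], [-1, 0, 0, 0, 0, 0, 0], [-1, 0, 0, 0, 0, 0, 0]], "squeeze": 50}}

```text
time_s: 2.65
eef_pos: [0.4568, -0.3339, 0.2242]
orientation: [[-0.567, 0.823, -0.0], [0.823, 0.567, 0.0], [0.0, -0.0, -1.0]]
ft_force: [-0.3, 0.3, 0.2]
width: 0.998
finger_force: 0.0
```

Call:
{"op": "apply_moves", "data": {"rows": [[-1, 0, 0, -20, 0, 0, 0], [-1, 0, 0, -20, 0, 0, 0], [-1, 0, 0, -20, 0, 0, 0], [-1, 0, 0, -20, 0, 0, 0], [-1, 0, 0, -18, 0, 0, 0], [-1, 0, 0, 0, 0, 0, 0], [-1, 0, 0, 0, 0, 0, 0]]}}

```text
time_s: 3.35
eef_pos: [0.4573, -0.3346, 0.1273]
orientation: [[-0.567, 0.824, 0.001], [0.824, 0.567, -0.001], [-0.002, 0.0, -1.0]]
ft_force: [0.5, -0.8, 0.2]
width: 1.0
finger_force: 0.0
```

```bash
python3 - <<'E'
from h import *
c=arm.capture("scene"); save(c,"c.png",(180,110,320,230),5)
c=arm.capture("top"); save(c,"d.png",(150,95,290,240),4)
E
```

```text
(no output)
```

View pics/c.png

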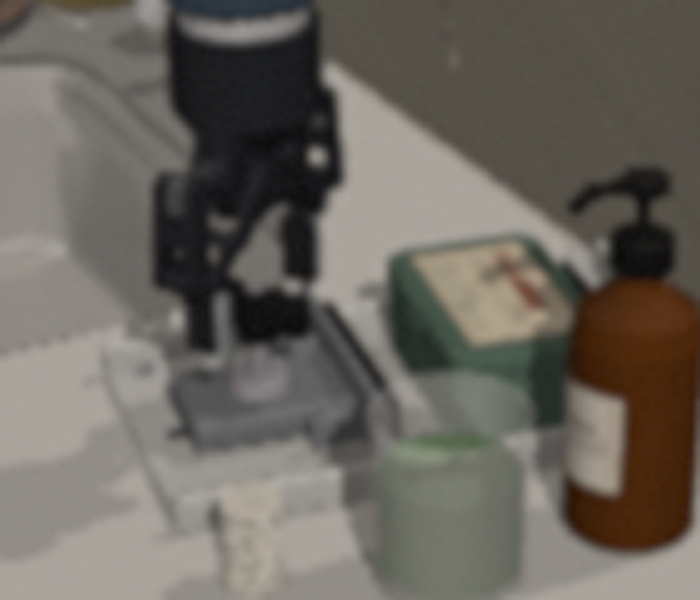

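The knob bar (crop px 265,312) stands between the open fingers (205,320 and 300,250). Closing.

Call:
{"op": "apply_moves", "data": {"rows": [[0, 0, 0, 0, 0, 0, 0], [0.3, 0, 0, 0, 0, 0, 0], [0.6, 0, 0, 0, 0, 0, 0], [1, 0, 0, 0, 0, 0, 0], [1, 0, 0, 0, 0, 0, 0], [1, 0, 0, 0, 0, 0, 0], [1, 0, 0, 0, 0, 0, 0], [1, 0, 0, 0, 0, 0, 0]], "squeeze": 50}}

```text
time_s: 4.25
eef_pos: [0.4585, -0.3326, 0.1267]
orientation: [[-0.567, 0.823, 0.004], [0.823, 0.567, 0.001], [-0.001, 0.004, -1.0]]
ft_force: [6.5, 6.2, 4.5]
width: 0.263
finger_force: 49.3
```

Call:
{"op": "apply_moves", "data": {"rows": [[1, 1, 1, 0, 0, 0, 0], [1, 0, 0, 0, 0, 0, 0], [1, 0, 0, 0, 0, 0, 0]]}}

```text
time_s: 4.55
eef_pos: [0.4588, -0.3324, 0.1267]
orientation: [[-0.568, 0.823, 0.002], [0.823, 0.568, -0.0], [-0.001, 0.002, -1.0]]
ft_force: [4.9, 5.1, 6.6]
width: 0.257
finger_force: 49.4
```

```bash
python3 - <<'E'
from h import *
s=arm.state(); print(s["moment"],s["ft_force"],s["width"],s["eef_pos"],s["finger_force"])
c=arm.capture("scene"); save(c,"e.png",(190,120,290,210),7)
E
```

```text
[ 0.69549209 -0.69652592  0.14442294] [4.87037539 5.07901744 6.56994295] 0.2573846447882079 [ 0.45878723 -0.33244664  0.1267432 ] 49.39507484436035
```

View pics/e.png

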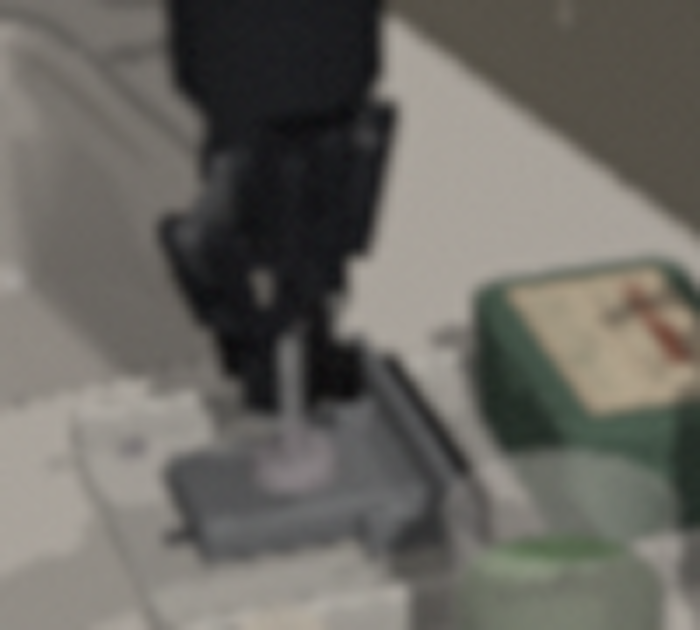

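The fingers grip the bar (crop px 300,370) and the fence has not moved. Turning clockwise in small steps, stopping first near the release zone.

Call:
{"op": "apply_moves", "data": {"rows": [[1, 0, 0, 0, 0, 0, -2], [1, 0, 0, 0, 0, 0, -2], [1, 0, 0, 0, 0, 0, -3], [1, 0, 0, 0, 0, 0, -3], [1, 0, 0, 0, 0, 0, -3], [1, 0, 0, 0, 0, 0, -3], [1, 0, 0, 0, 0, 0, -3], [1, 0, 0, 0, 0, 0, -3], [1, 0, 0, 0, 0, 0, 0], [1, 0, 0, 0, 0, 0, 0]], "squeeze": 60}}

```text
time_s: 5.6
eef_pos: [0.4588, -0.3326, 0.1268]
orientation: [[-0.217, 0.976, 0.003], [0.976, 0.217, -0.0], [-0.001, 0.002, -1.0]]
ft_force: [4.4, 3.6, 5.6]
width: 0.258
finger_force: 58.5
```

```bash
python3 - <<'E'
from h import *
s=arm.state(); print(s["moment"],s["ft_force"],s["width"],s["eef_pos"],s["finger_force"])
E
```

```text
[ 0.64547568 -0.64643042 -0.07826642] [4.35436932 3.59276722 5.61607916] 0.2575367443761979 [ 0.45877614 -0.33259069  0.12677597] 58.49508047103882
```

Call:
{"op": "apply_moves", "data": {"rows": [[1, 0, 0, 0, 0, 0, -2], [1, 0, 0, 0, 0, 0, -2], [1, 0, 0, 0, 0, 0, -2], [1, 0, 0, 0, 0, 0, -2], [1, 0, 0, 0, 0, 0, -2], [1, 0, 0, 0, 0, 0, -2], [1, 0, 0, 0, 0, 0, -2], [1, 0, 0, 0, 0, 0, -2], [1, 0, 0, 0, 0, 0, -2], [1, 0, 0, 0, 0, 0, -2], [1, 0, 0, 0, 0, 0, 0], [1, 0, 0, 0, 0, 0, 0]]}}

```text
time_s: 6.8
eef_pos: [0.4601, -0.3329, 0.1268]
orientation: [[0.13, 0.992, 0.005], [0.992, -0.13, -0.001], [-0.001, 0.006, -1.0]]
ft_force: [10.1, 4.1, 2.6]
width: 0.259
finger_force: 58.6
```

```bash
python3 - <<'E'
from h import *
s=arm.state(); print(s["moment"],s["ft_force"],s["width"],s["eef_pos"],s["finger_force"])
E
```

```text
[ 0.65880979 -1.47370591 -0.00869093] [10.0720884   4.13764876  2.62262279] 0.2586447652816313 [ 0.46012215 -0.33286314  0.12679426] 58.57557535171509
```

Call:
{"op": "apply_moves", "data": {"rows": [[1, 0, 0, 0, 0, 0, -2], [1, 0, 0, 0, 0, 0, -2], [1, 0, 0, 0, 0, 0, -2], [1, 0, 0, 0, 0, 0, -2], [1, 0, 0, 0, 0, 0, -3], [1, 0, 0, 0, 0, 0, -3], [1, 0, 0, 0, 0, 0, -3], [1, 0, 0, 0, 0, 0, -3], [1, 0, 0, 0, 0, 0, -3], [1, 0, 0, 0, 0, 0, 0], [1, 0, 0, 0, 0, 0, 0], [1, 0, 0, 0, 0, 0, 0]]}}

```text
time_s: 8.0
eef_pos: [0.4601, -0.3328, 0.1268]
orientation: [[0.507, 0.862, 0.006], [0.862, -0.507, -0.001], [0.002, 0.005, -1.0]]
ft_force: [9.6, 3.8, 1.6]
width: 0.259
finger_force: 58.6
```

```bash
python3 - <<'E'
from h import *
s=arm.state(); print(s["moment"],s["ft_force"],s["width"],s["eef_pos"],s["finger_force"])
E
```

```text
[ 0.68916494 -1.4292234  -0.11561964] [9.55649501 3.76693792 1.55640144] 0.25852493863564585 [ 0.46014229 -0.33281487  0.12680695] 58.63175868988037
```

Call:
{"op": "apply_moves", "data": {"rows": [[1, 1, 0.2, 0, 0, 0, 0], [1, 2, 0, 0, 0, 0, 0], [1, 2, -0.3, 0, 0, 0, 0], [1, 2, -0.3, 0, 0, 0, 0], [1, 2, -0.3, 0, 0, 0, 0], [1, 2, -0.3, 0, 0, 0, 0], [1, 2, -0.3, 0, 0, 0, 0], [1, 2, -0.3, 0, 0, 0, 0], [1, 2, -0.3, 0, 0, 0, 0], [1, 1, -0.2, 0, 0, 0, 0], [1, 0, 0, 0, 0, 0, 0], [1, 0, 0, 0, 0, 0, 0], [1, 0, 0, 0, 0, 0, 0]]}}

```text
time_s: 9.3
eef_pos: [0.4782, -0.3357, 0.1268]
orientation: [[0.507, 0.862, 0.006], [0.862, -0.507, -0.003], [0.001, 0.006, -1.0]]
ft_force: [9.3, 1.2, 0.4]
width: 0.255
finger_force: 58.7
```

Call:
{"op": "apply_moves", "data": {"rows": [[1, 1, -0.2, 0, 0, 0, 0], [1, 1, -0.1, 0, 0, 0, 0], [1, 1, -0.2, 0, 0, 0, 0], [1, 1, -0.1, 0, 0, 0, 0], [1, 1, -0.2, 0, 0, 0, 0], [1, 1, -0.2, 0, 0, 0, 0], [1, 0, 0, 0, 0, 0, 0], [1, 0, 0, 0, 0, 0, 0]]}}

```text
time_s: 10.1
eef_pos: [0.4841, -0.3368, 0.1268]
orientation: [[0.507, 0.862, 0.006], [0.862, -0.507, -0.003], [0.001, 0.006, -1.0]]
ft_force: [9.0, 0.3, 0.9]
width: 0.257
finger_force: 58.8
```

Call:
{"op": "apply_moves", "data": {"rows": [[1, 1, -0.2, 0, 0, 0, 0], [1, 1, -0.1, 0, 0, 0, 0], [1, 1, -0.2, 0, 0, 0, 0], [1, 1, -0.2, 0, 0, 0, 0], [1, 0, 0, 0, 0, 0, 0], [1, 0, 0, 0, 0, 0, 0]]}}

```text
time_s: 10.7
eef_pos: [0.4877, -0.3374, 0.1268]
orientation: [[0.507, 0.862, 0.005], [0.862, -0.507, -0.002], [0.0, 0.005, -1.0]]
ft_force: [7.3, 0.6, 1.9]
width: 0.255
finger_force: 58.8
```

Call:
{"op": "apply_moves", "data": {"rows": [[1, 1, -0.2, 0, 0, 0, 0], [1, 1, -0.1, 0, 0, 0, 0], [1, 1, -0.2, 0, 0, 0, 0], [1, 0, 0, 0, 0, 0, 0], [1, 0, 0, 0, 0, 0, 0]]}}

```text
time_s: 11.2
eef_pos: [0.4906, -0.3379, 0.1268]
orientation: [[0.507, 0.862, 0.005], [0.862, -0.507, -0.002], [0.0, 0.005, -1.0]]
ft_force: [6.7, 0.8, 1.8]
width: 0.259
finger_force: 58.8
```

```bash
python3 - <<'E'
from h import *
c=arm.capture("top"); W=cloud(c); save(c,"f.png",(150,95,290,240),4)
w=W.reshape(-1,3)
def sel(x0,x1,z0,z1): return w[(w[:,0]>x0)&(w[:,0]<x1)&(w[:,1]>-.45)&(w[:,1]<-.26)&(w[:,2]>z0)&(w[:,2]<z1)]
m=arm.masks_of("top","tin")
for k in m[:2]:
    p=W[k["region"]]; p=p[(p[:,2]>.052)&(p[:,2]<.07)]; r=cv2.minAreaRect((p[:,:2]*1000).astype(np.float32)); print(k["score"],r)
E
```

```text
0.86 ((588.16796875, -358.3211975097656), (130.70346069335938, 87.26139068603516), 79.54817199707031)
```

View pics/f.png

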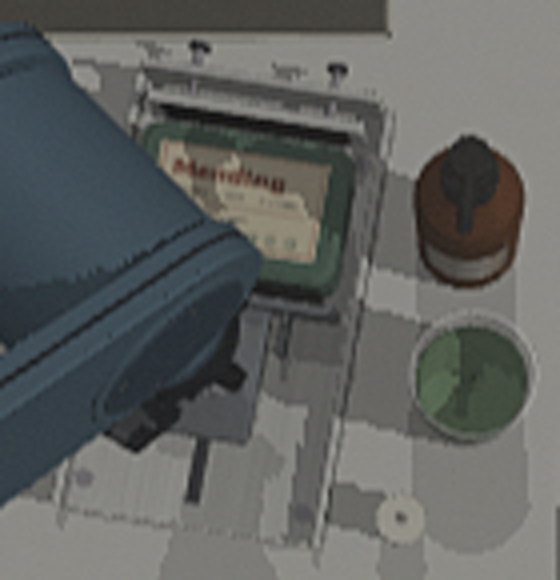

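The pad's edge (crop px 290,295) is on the tin, the tin is nearly square, and it still has a few mm to go to the stop (250,125). I'll continue slowly by feel.

Call:
{"op": "apply_moves", "data": {"rows": [[1, 1, -0.2, 0, 0, 0, 0], [1, 0, 0, 0, 0, 0, 0], [1, 1, -0.1, 0, 0, 0, 0], [1, 0, 0, 0, 0, 0, 0], [1, 0, 0, 0, 0, 0, 0]]}}

```text
time_s: 11.8
eef_pos: [0.4925, -0.3382, 0.1268]
orientation: [[0.507, 0.862, 0.004], [0.862, -0.507, -0.002], [0.0, 0.005, -1.0]]
ft_force: [7.3, 1.5, 2.1]
width: 0.259
finger_force: 58.8
```

Call:
{"op": "apply_moves", "data": {"rows": [[1, 1, -0.2, 0, 0, 0, 0], [1, 0, 0, 0, 0, 0, 0], [1, 1, -0.1, 0, 0, 0, 0], [1, 0, 0, 0, 0, 0, 0], [1, 0, 0, 0, 0, 0, 0]]}}

```text
time_s: 12.3
eef_pos: [0.4945, -0.3385, 0.1268]
orientation: [[0.507, 0.862, 0.004], [0.862, -0.507, -0.002], [0.0, 0.005, -1.0]]
ft_force: [6.5, 1.2, 2.1]
width: 0.26
finger_force: 58.8
```

Call:
{"op": "apply_moves", "data": {"rows": [[1, 1, -0.2, 0, 0, 0, 0], [1, 0, 0, 0, 0, 0, 0], [1, 1, -0.1, 0, 0, 0, 0], [1, 0, 0, 0, 0, 0, 0], [1, 0, 0, 0, 0, 0, 0]]}}

```text
time_s: 12.8
eef_pos: [0.4965, -0.3389, 0.1268]
orientation: [[0.507, 0.862, 0.004], [0.862, -0.507, -0.002], [0.0, 0.005, -1.0]]
ft_force: [6.2, 0.5, 2.0]
width: 0.253
finger_force: 58.8
```

Call:
{"op": "apply_moves", "data": {"rows": [[1, 1, -0.2, 0, 0, 0, 0], [1, 0, 0, 0, 0, 0, 0], [1, 0, 0, 0, 0, 0, 0]]}}

```text
time_s: 13.1
eef_pos: [0.4975, -0.339, 0.1268]
orientation: [[0.507, 0.862, 0.004], [0.862, -0.507, -0.002], [0.0, 0.005, -1.0]]
ft_force: [6.9, 1.2, 2.4]
width: 0.256
finger_force: 58.8
```

Call:
{"op": "apply_moves", "data": {"rows": [[1, 1, -0.1, 0, 0, 0, 0], [1, 0, 0, 0, 0, 0, 0], [1, 0, 0, 0, 0, 0, 0]]}}

```text
time_s: 13.4
eef_pos: [0.4985, -0.3392, 0.1268]
orientation: [[0.507, 0.862, 0.004], [0.862, -0.507, -0.002], [0.0, 0.005, -1.0]]
ft_force: [6.2, 0.3, 2.2]
width: 0.257
finger_force: 58.8
```

Call:
{"op": "apply_moves", "data": {"rows": [[1, 1, -0.2, 0, 0, 0, 0], [1, 0, 0, 0, 0, 0, 0], [1, 0, 0, 0, 0, 0, 0]]}}

```text
time_s: 13.7
eef_pos: [0.4995, -0.3394, 0.1268]
orientation: [[0.507, 0.862, 0.004], [0.862, -0.507, -0.002], [0.0, 0.005, -1.0]]
ft_force: [7.2, -0.0, 2.2]
width: 0.26
finger_force: 58.8
```

Call:
{"op": "apply_moves", "data": {"rows": [[1, 1, -0.1, 0, 0, 0, 0], [1, 0, 0, 0, 0, 0, 0], [1, 0, 0, 0, 0, 0, 0]]}}

```text
time_s: 14.0
eef_pos: [0.5005, -0.3395, 0.1268]
orientation: [[0.507, 0.862, 0.004], [0.862, -0.507, -0.003], [0.0, 0.005, -1.0]]
ft_force: [5.9, 0.4, 1.7]
width: 0.259
finger_force: 58.8
```

Call:
{"op": "apply_moves", "data": {"rows": [[1, 0.7, -0.1, 0, 0, 0, 0], [1, 0, 0, 0, 0, 0, 0], [1, 0, 0, 0, 0, 0, 0]]}}

```text
time_s: 14.3
eef_pos: [0.5011, -0.3397, 0.1268]
orientation: [[0.507, 0.862, 0.004], [0.862, -0.507, -0.003], [-0.0, 0.005, -1.0]]
ft_force: [7.2, 0.6, 2.3]
width: 0.257
finger_force: 58.8
```

Call:
{"op": "apply_moves", "data": {"rows": [[1, 1, -0.2, 0, 0, 0, 0], [1, 0, 0, 0, 0, 0, 0], [1, 0, 0, 0, 0, 0, 0]]}}

```text
time_s: 14.6
eef_pos: [0.5021, -0.3398, 0.1268]
orientation: [[0.507, 0.862, 0.004], [0.862, -0.507, -0.003], [-0.0, 0.005, -1.0]]
ft_force: [5.7, -0.2, 2.2]
width: 0.255
finger_force: 58.8
```

Call:
{"op": "apply_moves", "data": {"rows": [[1, 1, -0.1, 0, 0, 0, 0], [1, 0, 0, 0, 0, 0, 0], [1, 0, 0, 0, 0, 0, 0]]}}

```text
time_s: 14.9
eef_pos: [0.5031, -0.34, 0.1268]
orientation: [[0.507, 0.862, 0.004], [0.862, -0.507, -0.003], [-0.0, 0.005, -1.0]]
ft_force: [6.3, -0.5, 1.8]
width: 0.26
finger_force: 58.8
```

Call:
{"op": "apply_moves", "data": {"rows": [[1, 0.7, -0.1, 0, 0, 0, 0], [1, 0, 0, 0, 0, 0, 0], [1, 0, 0, 0, 0, 0, 0]]}}

```text
time_s: 15.2
eef_pos: [0.5038, -0.3401, 0.1268]
orientation: [[0.507, 0.862, 0.004], [0.862, -0.507, -0.003], [-0.0, 0.005, -1.0]]
ft_force: [6.0, -0.4, 1.8]
width: 0.261
finger_force: 58.8
```

Call:
{"op": "apply_moves", "data": {"rows": [[1, 1, -0.2, 0, 0, 0, 0], [1, 0, 0, 0, 0, 0, 0], [1, 0, 0, 0, 0, 0, 0]]}}

```text
time_s: 15.5
eef_pos: [0.5048, -0.3403, 0.1269]
orientation: [[0.507, 0.862, 0.004], [0.862, -0.507, -0.003], [-0.0, 0.005, -1.0]]
ft_force: [5.9, -0.6, 1.7]
width: 0.26
finger_force: 58.8
```

Call:
{"op": "apply_moves", "data": {"rows": [[1, 1, -0.2, 0, 0, 0, 0], [1, 0, 0, 0, 0, 0, 0], [1, 0, 0, 0, 0, 0, 0]]}}

```text
time_s: 15.8
eef_pos: [0.5058, -0.3405, 0.1268]
orientation: [[0.507, 0.862, 0.004], [0.862, -0.507, -0.002], [0.0, 0.005, -1.0]]
ft_force: [6.0, -0.5, 2.6]
width: 0.258
finger_force: 58.8
```

```bash
python3 - <<'E'
from h import *
c=arm.capture("top"); W=cloud(c); save(c,"g.png",(170,100,260,190),6)
E
```

```text
(no output)
```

View pics/g.png

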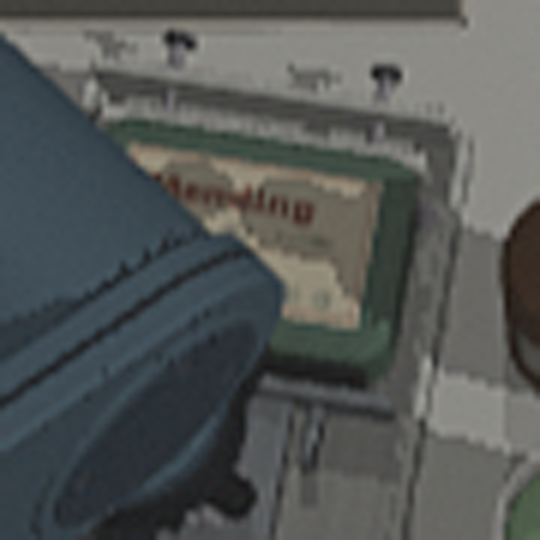

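The lid's front edge (crop px 260,145) now covers the rubber face of the stop (260,120), so contact is close. Half-mm steps now.

Call:
{"op": "apply_moves", "data": {"rows": [[1, 0.5, -0.1, 0, 0, 0, 0], [1, 0, 0, 0, 0, 0, 0], [1, 0.5, -0.1, 0, 0, 0, 0], [1, 0, 0, 0, 0, 0, 0], [1, 0, 0, 0, 0, 0, 0]]}}

```text
time_s: 16.35
eef_pos: [0.5067, -0.3406, 0.1269]
orientation: [[0.507, 0.862, 0.004], [0.862, -0.507, -0.002], [-0.0, 0.005, -1.0]]
ft_force: [5.4, 0.5, 2.8]
width: 0.258
finger_force: 58.9
```

Call:
{"op": "apply_moves", "data": {"rows": [[1, 0.5, -0.1, 0, 0, 0, 0], [1, 0, 0, 0, 0, 0, 0], [1, 0, 0, 0, 0, 0, 0]]}}

```text
time_s: 16.65
eef_pos: [0.5069, -0.3406, 0.1268]
orientation: [[0.507, 0.862, 0.003], [0.862, -0.507, -0.002], [-0.0, 0.004, -1.0]]
ft_force: [5.7, 0.8, 3.2]
width: 0.258
finger_force: 59.0
```

Call:
{"op": "apply_moves", "data": {"rows": [[1, 0.5, -0.1, 0, 0, 0, 0], [1, 0, 0, 0, 0, 0, 0], [1, 0, 0, 0, 0, 0, 0]]}}

```text
time_s: 16.95
eef_pos: [0.507, -0.3407, 0.1268]
orientation: [[0.507, 0.862, 0.002], [0.862, -0.507, -0.002], [-0.0, 0.003, -1.0]]
ft_force: [5.3, -0.5, 4.8]
width: 0.257
finger_force: 59.1
```

Call:
{"op": "apply_moves", "data": {"rows": [[1, 0.5, -0.1, 0, 0, 0, 0], [1, 0, 0, 0, 0, 0, 0], [1, 0, 0, 0, 0, 0, 0]]}}

```text
time_s: 17.25
eef_pos: [0.5072, -0.3407, 0.1268]
orientation: [[0.507, 0.862, 0.002], [0.862, -0.507, -0.002], [-0.001, 0.002, -1.0]]
ft_force: [2.6, 0.3, 5.7]
width: 0.257
finger_force: 59.2
```

```bash
python3 - <<'E'
from h import *
s=arm.state(); print(s["moment"],s["ft_force"],s["eef_pos"],s["tau"])
E
```

```text
[-0.03526102 -0.59379309 -0.02597154] [2.60509069 0.31892995 5.72658675] [ 0.50716672 -0.34069815  0.12677963] [-1.07118320e+00 -5.06036317e+01 -2.03845990e+01 -7.11944103e-01
  8.96936897e-01 -5.02592011e-02]
```

Call:
{"op": "apply_moves", "data": {"rows": [[1, 0.5, -0.1, 0, 0, 0, 0], [1, 0, 0, 0, 0, 0, 0], [1, 0, 0, 0, 0, 0, 0]]}}

```text
time_s: 17.55
eef_pos: [0.5074, -0.3407, 0.1268]
orientation: [[0.507, 0.862, 0.001], [0.862, -0.507, -0.002], [-0.001, 0.002, -1.0]]
ft_force: [2.9, -0.9, 6.3]
width: 0.263
finger_force: 59.3
```

```bash
python3 - <<'E'
from h import *
s=arm.state(); print(s["moment"],s["ft_force"],s["eef_pos"])
E
```

```text
[ 0.00326249 -0.35383277 -0.04304854] [ 2.88468564 -0.86328017  6.34870367] [ 0.50740058 -0.34074818  0.12678919]
```

Call:
{"op": "apply_moves", "data": {"rows": [[1, 0.5, -0.1, 0, 0, 0, 0], [1, 0, 0, 0, 0, 0, 0], [1, 0, 0, 0, 0, 0, 0]]}}

```text
time_s: 17.85
eef_pos: [0.5076, -0.3408, 0.1268]
orientation: [[0.507, 0.862, 0.0], [0.862, -0.507, -0.001], [-0.001, 0.001, -1.0]]
ft_force: [1.1, 1.1, 6.5]
width: 0.258
finger_force: 59.3
```

Call:
{"op": "apply_moves", "data": {"rows": [[1, 0.5, -0.1, 0, 0, 0, 0], [1, 0, 0, 0, 0, 0, 0], [1, 0, 0, 0, 0, 0, 0]]}}

```text
time_s: 18.15
eef_pos: [0.5078, -0.3408, 0.1268]
orientation: [[0.506, 0.862, -0.0], [0.862, -0.506, -0.001], [-0.001, 0.0, -1.0]]
ft_force: [0.3, 0.5, 7.4]
width: 0.264
finger_force: 59.4
```

```bash
python3 - <<'E'
from h import *
s=arm.state(); print(s["moment"],s["ft_force"],s["eef_pos"])
E
```

```text
[ 0.04515889 -0.03527324 -0.08755678] [0.2912102  0.5077599  7.41460959] [ 0.5078269  -0.34082131  0.12675908]
```

The load is off the hand, so the spring now bears on the tin. I'll open only part way, to stay clear of the lid, and lift straight up.

Call:
{"op": "apply_moves", "data": {"rows": [[0.4, 0, 0, 0, 0, 0, 0], [0.2, 0, 0, 0, 0, 0, 0], [0.1, 0, 0, 0, 0, 0, 0], [0.1, 0, 0, 0, 0, 0, 0], [0.1, 0, 0, 0, 0, 0, 0]]}}

```text
time_s: 18.65
eef_pos: [0.5079, -0.3402, 0.1256]
orientation: [[0.506, 0.862, -0.001], [0.862, -0.506, 0.0], [0.0, -0.001, -1.0]]
ft_force: [-0.7, -0.1, -0.8]
width: 0.447
finger_force: 0.0
```

Call:
{"op": "apply_moves", "data": {"rows": [[0.1, 0, 0, 5, 0, 0, 0], [0.1, 0, 0, 10, 0, 0, 0], [0.1, 0, 0, 20, 0, 0, 0], [0.1, 0, 0, 30, 0, 0, 0], [0.1, 0, 0, 40, 0, 0, 0], [0.1, -30, 0, 40, 0, 0, 0], [0.1, -45, 10, 20, 0, 0, 0], [0.1, -45, 20, 0, 0, 0, 0], [0.1, -45, 20, 0, 0, 0, 0], [0.1, -30, 0, 0, 0, 0, 0], [0.1, 0, 0, 0, 0, 0, 0], [0.1, 0, 0, 0, 0, 0, 0]]}}

```text
time_s: 19.85
eef_pos: [0.3132, -0.2907, 0.2921]
orientation: [[0.508, 0.862, 0.002], [0.862, -0.508, -0.002], [-0.001, 0.003, -1.0]]
ft_force: [0.1, 0.3, 0.3]
width: 0.452
finger_force: 0.0
```

```bash
python3 - <<'E'
from h import *
c=arm.capture("top"); W=cloud(c); save(c,"i.png",(150,95,290,240),4)
w=W.reshape(-1,3)
def rect(n,x0,x1,z0,z1):
    p=w[(w[:,0]>x0)&(w[:,0]<x1)&(w[:,1]>-.45)&(w[:,1]<-.26)&(w[:,2]>z0)&(w[:,2]<z1)]
    q=p[:,:2]-p[:,:2].mean(0); vt=np.linalg.svd(q,full_matrices=False)[2]
    print(n,p[:,:2].mean(0).round(4),np.degrees(np.arctan2(vt[0,1],vt[0,0])).round(1))
rect("knob",.46,.53,.074,.095); rect("tin",.54,.648,.052,.068)
for th in("candle","pump","spool"):
    for m in arm.masks_of("top",th)[:1]: p=W[m["region"]]; print(th,np.nanmedian(p,0).round(3),m["bbox"])
E
```

```text
knob [ 0.5056 -0.3409] -121.2
tin [ 0.6014 -0.361 ] -96.7
candle [ 0.477 -0.498  0.058] [252.6, 171.4, 284.5, 207.9]
pump [ 0.563 -0.495  0.118] [254.3, 127.9, 280.5, 170.1]
```

View pics/i.png

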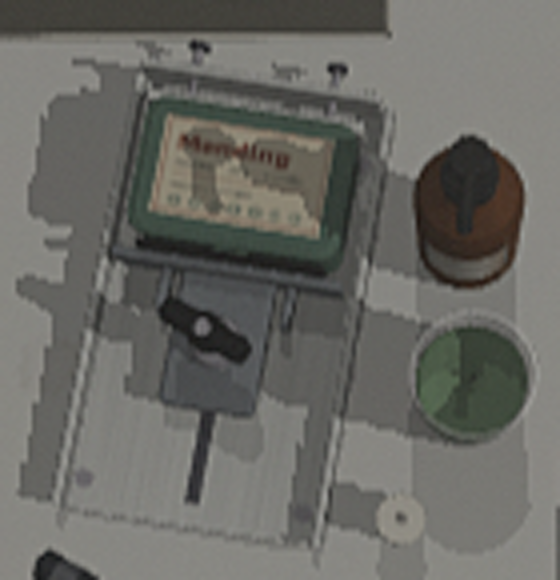

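The tin (crop px 245,185) sits square between the pad (235,255) and the end stop (250,95). The knob (205,328) is loose, and the candle, pump and spool have not moved. Handing in.

```bash
python3 -c "
from bench import arm
print(arm.finish_job())"
```

```text
the job is handed in; nothing more can be done
None
```

The job is handed in: I loosened the knob and left it loose, then eased the fence forward under hold until the spring's load was on the tin, square against the end stop; only then did I let go, and nothing else was moved.

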